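Pack the sample carrier, fit its lid to the post and snap all four tabs

ROBOT

A 6-joint arm with a two-finger parallel gripper is mounted at the origin on a cart in front of the work surface, level with it; the furniture and walls round the work are solid. World frame = base frame: x ahead of the robot, y to its left, z up, the work surface at z = 0. Lengths are in mm, angles in degrees, forces in N, time in s.
With the tool pointing down it reaches from about 350 to 850 mm from the base axis. Payload 8.1 kg.
Tool frame: the origin (TCP) lies between the finger pads; the fingertips stand 17 mm ahead of it and the grasp point (between the pads) lies 2 mm behind it; z points along the fingers, y is the line along which they close (so a half turn about z gives the same grasp; the last joint's range is limited). The gripper opens to 85 mm and grips with 20 to 120 N. Pads are 22 mm wide; open, the fingers measure 114 mm over their backs; the gripper's body (76 mm by 85 mm) begins 54 mm behind the grasp point. The pads swing forward as they close: fully open they stand 13 mm farther back than shut.
Start: joints at [-4.893, 7.471, 85.268, -0, 87.261, -4.893], TCP at [600.005, 0.022, 248.292] pointing down, gripper open.
Joint ranges: [-169.43, 169.43], [-51.17, 129.36], [1.28, 143.12], [-76.62, 256.62], [0, 156.53], [-152.29, 152.29]. Speed limits (degrees/s): [136.94, 136.94, 159.86, 180, 180, 180].

INTERFACE

Orientations are given as [roll, pitch, yaw] about the fixed x, y, z axes, in that order (R = Rz(yaw) Ry(pitch) Rx(roll)).
In Python, from bench import sense, snapshot, hand_in, trace, place_of gives the robot as it stands.
- The arm moves only by the shell command python3 -m handwheel 'ROWS' [FORCE]. ROWS is JSON, a list of rows, each a list of 7 numbers: the opening, from -1 (shut) to 1 (fully open), then the shift along the tool's x, y, z in cm, then the turn, a rotation vector about the tool's x, y, z in rad. A call has 1 to 12 rows; each row shifts and turns the commanded pose from where the row before left it, along the tool's axes as they then stand; what a row does not reach is not made up. A row lasts 1/12 s, in which the tool goes at most 41.7 mm and 7.16 degrees, less where a joint would pass 70% of its speed; a pose out of reach is approached as far as the arm can. A call with a gripper value outside its range is refused whole. The fingers move at their own pace and stop on an object; FORCE is the grip in N (left out, the last holds). Time passes only in rows, so rows that do not move let the fingers close. It gives the time, the measured TCP pose, the force, the opening and the grip force at its end, in the units of the state.
- sense(): the state, without advancing time (a new reading comes with each control period).
- snapshot(name): name is "scene" or "side" or "wrist"; returns a dict with "image" (384x512x3 uint8, red, green, blue), "intrinsics" (3x3 intrinsics, pixels), "k1" (the pictures are not rectified: a ray, as slopes to the right and down, at radius r is drawn at 1 + k1 r^2 times it, then the intrinsics apply), "R" (3x3) and "t" (3): a world point X has camera coordinates R X + t. Camera axes: x right, y down, z forward; pixel columns grow to the right and rows downward; lengths in mm; the calibration is good to about 2 mm. A picture is of the moment at which its call begins. There is no depth.
- hand_in(): hands the job in; it is judged then, once.
Trained networks look in a picture, given as the dict that the camera call returned (one of the last four; its "shot" number tells which), for a name from the list of things; names that differ only in an ending like _2 or _b are one class to them, and where a whole thing is asked for, a point or a joint stands for the part that bears it (a point fixed in the world has none). Each returns a list of dicts, best first, with "conf" (0 to 1); they miss things now and then, are a little off and sometimes report something else, mostly with a low value. They report only what shows in the picture. A call takes as long as a camera call.
- trace(picture, query): "pixels" (384x512 bool, what is visible of it).
- place_of(picture, query): "location" ([x, y, z] in mm, in world coordinates, good to about 4 mm: a listed point, or the origin of a listed thing).
The state is a dict: "time": time; "joint_pos": joint angles; "qd": joint speeds; "joint_efforts": joint torques, N m; "tool_pos": TCP position; "tcp_rot": TCP orientation; "ft_force": force on the tool from outside, world axes, zero at the start; "wrist_torque": the same for the moment, N m; "finger_gap": finger opening in mm; "grip_force": force on a finger pad.
Only numpy, scipy, OpenCV 4.12 (cv2) and the standard library are available. Lean on these libraries where they do the work, as an engineer would, in place of code of your own. Each camera call takes 0.05 s, during which the arm holds its last target. There are 200 camera calls.

TASK

Stand each of the three or four white-capped sample vials along the front edge of the worktop upright inside the grey round carrier (the vials farther back among the flasks stay there). Then put the white lid on, fully home and turned so that its fork straddles the carrier's index post, with its tabs still up, and after that press the four snap tabs round its rim down one after another until all lie flat. Leave the beaker and the two lying glass pieces where they are.

Things in the scene. Friction and masses are not known exactly. Their poses are not given: they have to be found in the camera images.
- carrier: Grey round open tub, the sample carrier, fixed to the worktop: outer diameter 136 mm, rim 90 mm above the worktop, walls 4 mm, inside diameter 128 mm, inner floor 22 mm above the worktop. Origin on its axis at worktop height; z up; its index post stands at its own -x side, more or less toward the robot.
- post (a point): Top of the carrier's index post: a small upright post 10 mm wide and 7 mm deep, 76.5 mm out from the carrier's axis, its top 102 mm above the worktop (12 mm above the rim), tapered at the top.
- lid_grip (a point): Grip bar on the middle of the loose round white lid (0.27 kg): 62 mm long (lid x), 22 mm wide (lid y), 44 mm tall. The point is on the lid's axis, 24 mm above the lid's top face, 20 mm below the bar's top: 46 mm high with the lid on the worktop, 129 mm with it home on the carrier. z up, fork at -x. The plate is 136 mm across, 15 mm thick, with a plug below it 120 mm across, 7 mm deep.
- lid_fork (a point): Middle of the gap of the lid's fork: two prongs 7 mm wide, 8 mm thick, 19 mm apart, standing out low at the lid's -x rim. The point is 76.5 mm from the lid's axis, 35 mm below the lid_grip point. With the lid right, the post stands in this gap (4.5 mm free each side).
- lid_seat (a point): Point on the lid's axis on the underside of its plate, 7 mm above the foot of its plug; it rests on the carrier's rim (90 mm above the worktop) when the lid is home.
- tab1_pad (a point): Snap tab 1 of the lid, at the far left when the lid's fork is toward the robot. A plate 34 x 20 x 4 mm hinged at its inner end, 39 mm from the lid's axis, and sticking outward along the diagonal. The point is the place to press, on its upper face 25 mm out from the hinge.
- tab2_pad (a point): Snap tab 2 of the lid, at the near left when the lid's fork is toward the robot. A plate 34 x 20 x 4 mm hinged at its inner end, 39 mm from the lid's axis, and sticking outward along the diagonal. The point is the place to press, on its upper face 25 mm out from the hinge.
- tab3_pad (a point): Snap tab 3 of the lid, at the near right when the lid's fork is toward the robot. A plate 34 x 20 x 4 mm hinged at its inner end, 39 mm from the lid's axis, and sticking outward along the diagonal. The point is the place to press, on its upper face 25 mm out from the hinge.
- tab4_pad (a point): Snap tab 4 of the lid, at the far right when the lid's fork is toward the robot. A plate 34 x 20 x 4 mm hinged at its inner end, 39 mm from the lid's axis, and sticking outward along the diagonal. The point is the place to press, on its upper face 25 mm out from the hinge.
- tab1 (a joint): Angle of tab 1: 0 raised (its outer end 15 mm proud), 0.40 flat and snapped home. It moves stiffly (about 6 to 7 N at the pad), has no spring and stays where it is left; the pad sinks about 10 mm.
- tab2 (a joint): Angle of tab 2: 0 raised (its outer end 15 mm proud), 0.40 flat and snapped home. It moves stiffly (about 6 to 7 N at the pad), has no spring and stays where it is left; the pad sinks about 10 mm.
- tab3 (a joint): Angle of tab 3: 0 raised (its outer end 15 mm proud), 0.40 flat and snapped home. It moves stiffly (about 6 to 7 N at the pad), has no spring and stays where it is left; the pad sinks about 10 mm.
- tab4 (a joint): Angle of tab 4: 0 raised (its outer end 15 mm proud), 0.40 flat and snapped home. It moves stiffly (about 6 to 7 N at the pad), has no spring and stays where it is left; the pad sinks about 10 mm.
- sample1_mid (a point): A sample vial, an upright white-capped glass cylinder 25 mm in diameter and 58 mm tall, about 40 g, standing within 10 cm of the front edge of the worktop (look-alikes standing behind them among the flasks are stuck down). The point is on its axis half-way up, 29 mm above its foot; z is its axis. One vial may be absent (None).
- sample2_mid (a point): A sample vial, an upright white-capped glass cylinder 25 mm in diameter and 58 mm tall, about 40 g, standing within 10 cm of the front edge of the worktop (look-alikes standing behind them among the flasks are stuck down). The point is on its axis half-way up, 29 mm above its foot; z is its axis. One vial may be absent (None).
- sample3_mid (a point): A sample vial, an upright white-capped glass cylinder 25 mm in diameter and 58 mm tall, about 40 g, standing within 10 cm of the front edge of the worktop (look-alikes standing behind them among the flasks are stuck down). The point is on its axis half-way up, 29 mm above its foot; z is its axis. One vial may be absent (None).
- sample4_mid (a point): A sample vial, an upright white-capped glass cylinder 25 mm in diameter and 58 mm tall, about 40 g, standing within 10 cm of the front edge of the worktop (look-alikes standing behind them among the flasks are stuck down). The point is on its axis half-way up, 29 mm above its foot; z is its axis. One vial may be absent (None).
- beaker: Small glass beaker 49 mm wide, 56 mm tall, a bystander. Origin under its centre.
- vial_powder: Powder vial lying on its side, 68 x 48 x 35 mm, a bystander. Origin under its centre.
- flask_pear: Little pear flask lying on its side, 80 x 59 x 35 mm, a bystander. Origin under its centre.

How it is judged:
By the outcome, as a careful person would: the job done as asked, in the order asked, and still so for the second after the job is handed in, with the robot touching nothing.
Of sample1, sample2, sample3, sample4 only 3 to 4 are there at a start; the rules pass over those that are not, and their reading is None.
At some moment in a run one of lid may be knocked a few centimetres aside while the robot is not near it.
It also fails if it takes over 208 s, if anything falls off the work surface, if the arm or the gripper's body presses on something with over 40 N, if the wrist force passes 120 N, or if a joint passes its speed limit or range.

## Working session

There is one attempt and no reset: what is moved stays moved. The work goes in short steps, Python scripts to look and compute and a shell command to move; the robot and the scene stay as the last step left them, time stands still between calls to the robot, and variables do not carry over. Pictures are saved under pics/ and viewed, at most 14 in all, crops included, and the job is handed in when it is done.

```bash
mkdir -p pics
cat > h.py <<'E'
from bench import sense, snapshot, hand_in, trace, place_of
import numpy as np, cv2
def save(s,n,crop=None,scale=1.5):
    im=s["image"][:,:,::-1]
    if crop: im=im[crop[1]:crop[3],crop[0]:crop[2]]
    cv2.imwrite(f"pics/{n}.png",cv2.resize(im,None,fx=scale,fy=scale))
def px2w(s,u,v,z):
    K=np.array(s["intrinsics"]);k=s["k1"]
    d=np.array([(u-K[0,2])/K[0,0],(v-K[1,2])/K[1,1]]);q=d.copy()
    for _ in range(20): q=d/(1+k*(q@q))
    R=np.array(s["R"]);t=np.array(s["t"])
    r=R.T@np.array([q[0],q[1],1]);c=-R.T@t
    return c+r*(z-c[2])/r[2]
def w2px(s,X):
    c=np.array(s["R"])@np.array(X)+np.array(s["t"]);q=c[:2]/c[2];q=q*(1+s["k1"]*(q@q))
    K=np.array(s["intrinsics"]);return K[0,0]*q[0]+K[0,2],K[1,1]*q[1]+K[1,2]
def loc(s,q,n=6):
    for d in place_of(s,q)[:n]: print(s.get("shot"),q,round(d["conf"],2),np.round(d["location"],1))
E
python3 - <<'E'
from h import *
a=snapshot("scene");save(a,"scene0")
b=snapshot("side");save(b,"side0")
for s in(a,b):
    for q in["carrier","post","lid_grip","lid_fork","sample1_mid","beaker","vial_powder","flask_pear"]:loc(s,q)
print(sense())
E
```

```text
1 carrier 0.75 [ 503.5 -397.9   -4.1]
1 post 0.73 [ 525.2 -209.9   43.9]
1 post 0.58 [ 424.6 -410.1  102.6]
1 lid_grip 0.66 [ 521.8 -207.    43.9]
1 lid_fork 0.75 [ 451.3 -203.7   12.8]
1 lid_fork 0.61 [ 414.6 -312.2   29.3]
1 lid_fork 0.42 [ 503.3 -402.4   -4.6]
1 sample1_mid 0.41 [411.9 -66.   29.4]
1 beaker 0.51 [ 596.  -517.1   -1.8]
1 vial_powder 0.8 [ 429.3 -512.8   -1. ]
1 flask_pear 0.75 [ 449.8 -568.4   -2.6]
1 flask_pear 0.73 [ 596.3 -518.5   -2. ]
2 carrier 0.87 [ 503.8 -403.4    1.6]
2 post 0.59 [ 423.6 -406.8   98.2]
2 lid_grip 0.64 [ 525.9 -209.8   45.2]
2 lid_fork 0.6 [ 452.3 -204.9   13. ]
2 sample1_mid 0.6 [ 528.6 -210.7   45.9]
2 beaker 0.83 [ 596.5 -521.8    6.4]
2 vial_powder 0.65 [418.8 -66.9  31.9]
2 vial_powder 0.64 [ 429.9 -513.7    1. ]
2 flask_pear 0.86 [ 448.6 -573.9   -4.6]
{'time': 0.9, 'joint_pos': array([-4.89275235e+00,  7.46951327e+00,  8.52662119e+01,  7.36160658e-04,
        8.72599049e+01, -4.89301457e+00]), 'qd': array([-0.02526664,  0.02780997,  0.02649048,  0.0687909 , -0.00316501,
       -0.01554412]), 'joint_efforts': array([ 1.57270465e-04, -5.69316137e+01, -5.00866663e+01,  3.24975042e-05,
        1.13103633e-03,  2.77638929e-05]), 'tool_pos': array([6.00027001e+02, 2.77280572e-02, 2.48324709e+02]), 'tcp_rot': array([ 1.79995583e+02, -3.59905995e-04,  9.00002271e+01]), 'ft_force': array([-0.31575898,  0.2435234 ,  0.95758727]), 'wrist_torque': array([ 0.01534189,  0.00247308, -0.04075565]), 'grip_force': 0.0, 'finger_gap': 85.41540073038006}
```

View pics/scene0.png

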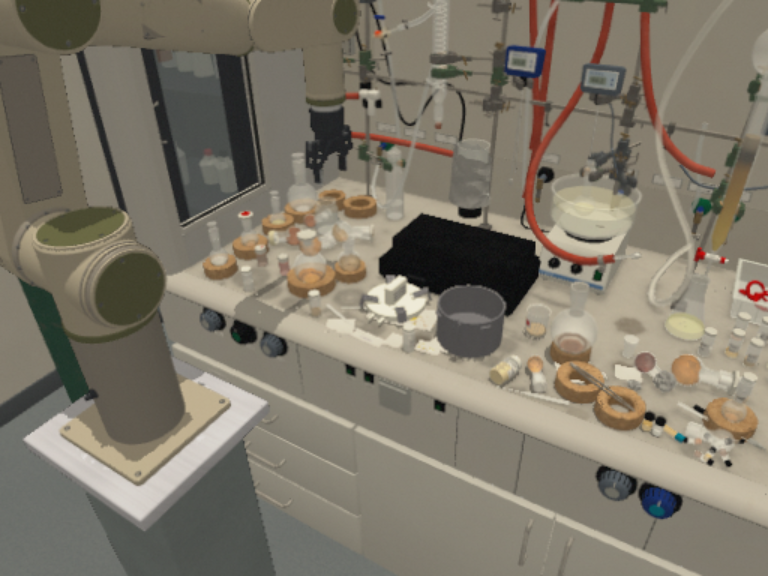

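View pics/side0.png

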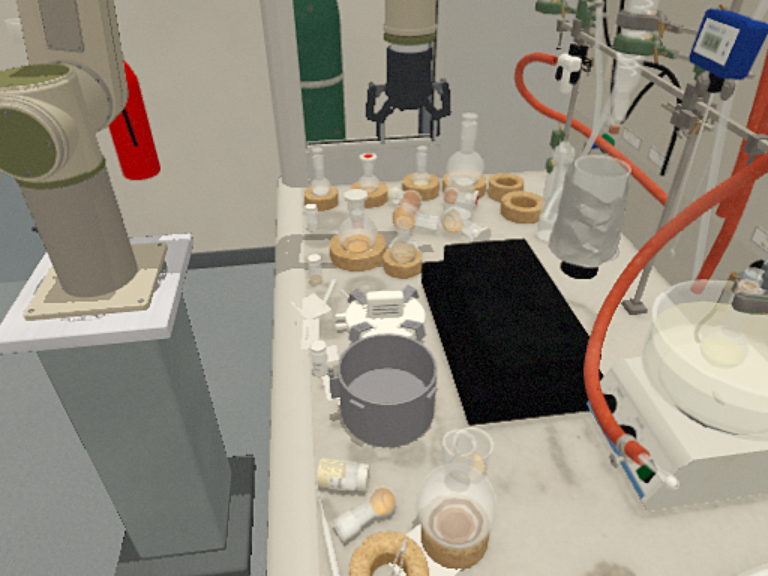

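The scene and side pictures show the carrier at about (470,320) in scene and the lid at about (395,300). Candidate vials stand along the front edge at (314,300), (408,335) and (246,278).

Run:
```python
from h import *
a=snapshot("scene");b=snapshot("side")
A=a["image"][150:250,110:310,::-1];B=b["image"][120:270,180:300,::-1]
A=cv2.resize(A,None,fx=3,fy=3,interpolation=2);B=cv2.resize(B,None,fx=4,fy=4,interpolation=2)
c=np.zeros((600,800,3),np.uint8);c[:600,:480]=B;cv2.imwrite("pics/b1.png",c[:,:480]);cv2.imwrite("pics/a1.png",cv2.resize(A,(800,400)))
for u,v in[(314,258),(319,346),(311,207)]:print("side cap",px2w(b,u/1.5,v/1.5,58))
for u,v in[(314,294),(408,329),(246,270),(283,256)]:print("scene cap",px2w(a,u/1.5,v/1.5,58))
for u,v in[(200,300),(400,402),(600,500)]:print("edge",px2w(a,u/1.5,v/1.5,0))
```

```text
side cap [412.92759169 -74.43840962  58.        ]
side cap [ 410.936192  -314.2002694   58.       ]
side cap [414.29160577 122.7091786   58.        ]
scene cap [406.39292377 -78.63598977  58.        ]
scene cap [ 400.25447863 -316.04622284   58.        ]
scene cap [406.97494677 119.29550793  58.        ]
scene cap [499.43433944  85.15716414  58.        ]
edge [319.52784887 194.46127272   0.        ]
edge [ 267.84393789 -374.44098527    0.        ]
edge [ 237.47433455 -749.20972241    0.        ]
```

View pics/a1.png

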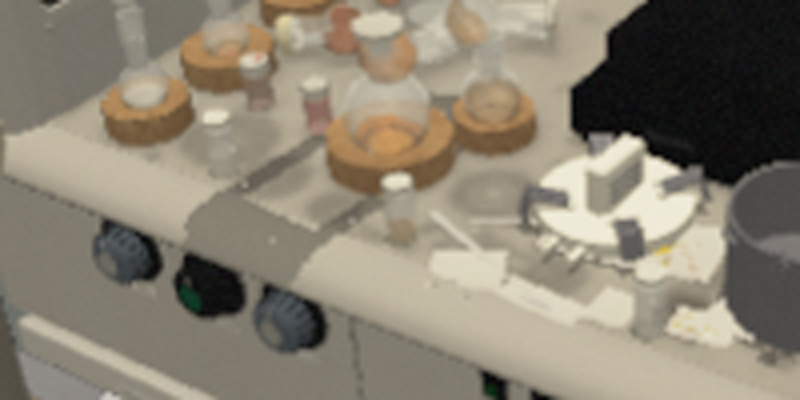

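View pics/b1.png

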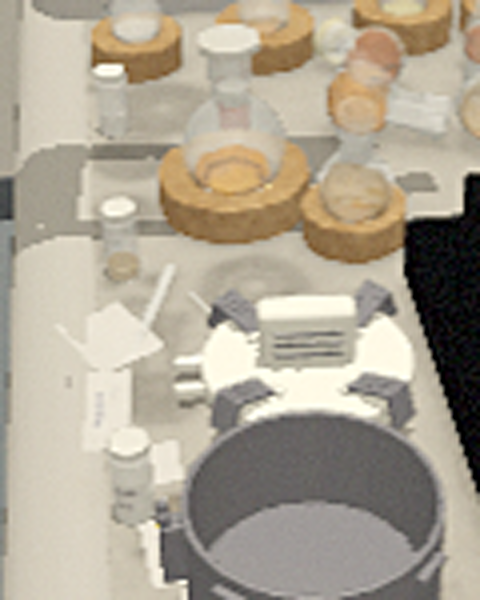

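These views show exactly three front vials, at about (412,121), (412,-75) and (411,-314). The pink ones at x≈500 are the look-alikes. I'm moving above the first vial.

```bash
python3 -m handwheel '[[1,1.5,-2.35,0.5,0,0,0],[1,1.5,-2.35,0.5,0,0,0],[1,1.5,-2.35,0.5,0,0,0],[1,1.5,-2.35,0.5,0,0,0],[1,1.5,-2.35,0.5,0,0,0],[1,1.5,-2.35,0.5,0,0,0],[1,1.5,-2.35,0.5,0,0,0],[1,1.5,-2.35,0.5,0,0,0],[1,0,0,0,0,0,0],[1,0,0,0,0,0,0]]'
python3 - <<'E'
from h import *
w=snapshot("wrist");save(w,"w1");loc(w,"sample1_mid")
for d in trace(w,"sample1_mid")[:3]:
  ys,xs=np.nonzero(d["pixels"]);print(d["conf"],len(xs),xs.min(),xs.max(),ys.min(),ys.max())
print(sense()["tool_pos"],w2px(w,[412,121,58]))
E
```

```text
time: 1.83
tool_pos: [411.2, 120.6, 208.2]
tcp_rot: [180.0, 0.0, 90.1]
ft_force: [0.2, -0.3, -0.1]
finger_gap: 85.3
grip_force: 0.0
5 sample1_mid 0.59 [411.4 -68.6  28. ]
0.93 875 252 276 323 365
[412.85725675 119.7487617  208.88246062] (np.float64(260.7990471282526), np.float64(183.99965769375586))
```

View pics/w1.png

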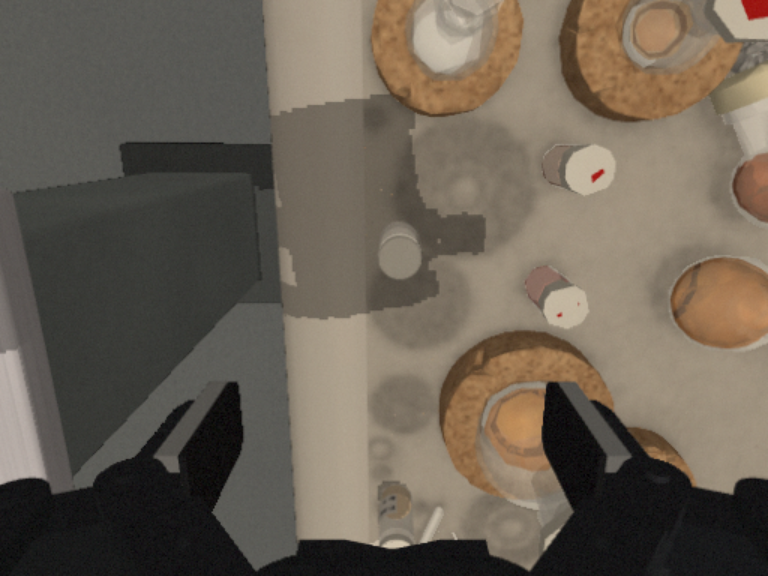

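The vial's cap is at (400,256) in the enlarged picture, 13 px away from the prediction. I'm computing its position and descending.

Run:
```python
from h import *
w=snapshot("wrist")
for p in[(400,256)]:print(px2w(w,p[0]/1.5,p[1]/1.5,58))
print("v2 cap edge",px2w(w,395/1.5,541/1.5,58),px2w(w,397/1.5,500/1.5,10))
print("ring",px2w(w,440/1.5,430/1.5,20),px2w(w,480/1.5,490/1.5,20), sense()["tool_pos"])
```

```text
[418.65579074 131.34511215  58.        ]
v2 cap edge [416.55286695 -60.70224522  58.        ] [418.47175498 -67.43880843  10.        ]
ring [448.05790838  -1.50553631  20.        ] [478.39745464 -50.72041945  20.        ] [412.8868208  119.63213581 208.78382944]
```

```bash
python3 -m handwheel '[[1,0.5,0.3,1.5,0,0,0],[1,0.5,0.3,1.5,0,0,0],[1,0,0,2,0,0,0],[1,0,0,2,0,0,0],[1,0,0,1.7,0,0,0],[1,0,0,0,0,0,0],[1,0,0,0,0,0,0]]'
python3 - <<'E'
from h import *
w=snapshot("wrist");save(w,"w2",scale=1)
print(sense()["tool_pos"],w2px(w,[418,130,58]))
E
```

```text
time: 2.62
tool_pos: [417.7, 129.5, 120.7]
tcp_rot: [-179.9, 0.0, 89.9]
ft_force: [0.3, 0.2, 0.0]
finger_gap: 85.7
grip_force: 0.0
[418.59438259 129.73244334 121.93516606] (np.float64(260.20713408886195), np.float64(222.070148231809))
```

View pics/w2.png

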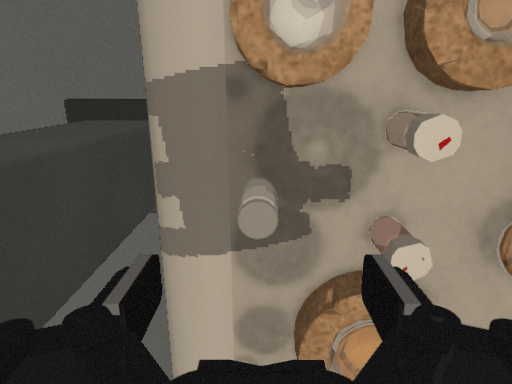

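```bash
python3 -m handwheel '[[1,0,0,2,0,0,0],[1,0,0,2,0,0,0],[1,0,0,2,0,0,0],[1,0,0,2,0,0,0],[1,0,0,0,0,0,0],[-1,0,0,0,0,0,0],[-1,0,0,0,0,0,0],[-1,0,0,0,0,0,0],[-1,0,0,0,0,0,0],[-1,0,0,0,0,0,0],[-1,0,0,0,0,0,0],[-1,0,0,0,0,0,0]]' 30 && python3 -m handwheel '[[-1,0,0,-1,0,0,0],[-1,0,0,-2,0,0,0],[-1,0,0,-3,0,0,0],[-1,0,0,-3,0,0,0],[-1,0,0,-3,0,0,0],[-1,0,0,-3,0,0,0],[-1,0,0,0,0,0,0]]'
```

```text
time: 3.67
tool_pos: [418.9, 130.2, 42.5]
tcp_rot: [179.9, -0.0, 90.0]
ft_force: [-1.6, -0.0, 6.8]
finger_gap: 23.5
grip_force: 30.6
time: 4.25
tool_pos: [421.3, 130.7, 198.9]
tcp_rot: [179.4, -0.1, 90.0]
ft_force: [0.6, -0.4, 0.4]
finger_gap: 23.9
grip_force: 30.1
```

```bash
python3 -m handwheel '[[-1,-2,0.3,0,0,0,0],[-1,-4,0.7,0,0,0,0],[-1,-4,0.7,0,0,0,0],[-1,-4,0.7,0,0,0,0],[-1,-4,0.7,0,0,0,0],[-1,-4,0.7,0,0,0,0],[-1,-4,0.7,0,0,0,0],[-1,-4,0.7,0,0,0,0],[-1,-4,0.7,0,0,0,0],[-1,-4,0.7,0,0,0,0],[-1,-4,0.7,0,0,0,0],[-1,-4,0.7,0,0,0,0]]' && python3 -m handwheel '[[-1,-3,0.5,0,0,0,0],[-1,-2,0,0,0,0,0],[-1,0,0,0,0,0,0],[-1,0,0,0,0,0,0]]'
python3 - <<'E'
from h import *
w=snapshot("wrist");save(w,"w3",scale=1.2)
print(sense()["tool_pos"],w2px(w,[503,-401,90]),w2px(w,[424,-409,102]))
loc(w,"carrier");loc(w,"post")
for d in trace(w,"carrier")[:1]:
  m=d["pixels"].astype(np.uint8);c,_=cv2.findContours(m,0,2);c=max(c,key=cv2.contourArea);print(cv2.boundingRect(c),cv2.fitEllipse(c))
E
```

```text
time: 5.25
tool_pos: [497.7, -332.0, 191.4]
tcp_rot: [-180.0, -0.0, 90.0]
ft_force: [1.0, 0.1, -0.3]
finger_gap: 23.8
grip_force: 30.1
time: 5.58
tool_pos: [502.4, -380.6, 190.9]
tcp_rot: [-180.0, -0.1, 89.9]
ft_force: [-0.2, 0.6, -1.0]
finger_gap: 23.9
grip_force: 30.1
[ 502.6855833  -379.56128673  190.98065582] (np.float64(260.6332796516269), np.float64(230.01080041279425)) (np.float64(145.71365734501578), np.float64(247.64253790471878))
8 carrier 0.77 [ 503.7 -402.9    3.8]
8 post 0.67 [ 423.3 -401.4  103.7]
(147, 124, 210, 157) ((259.1874694824219, 207.8491973876953), (161.7425994873047, 198.43792724609375), 90.82109832763672)
```

View pics/w3.png

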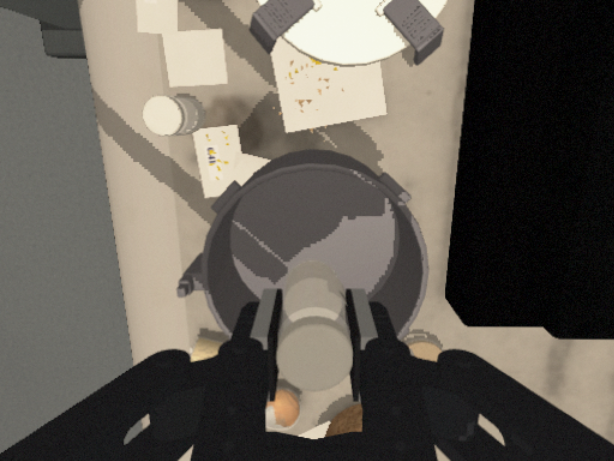

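The carrier rim spans columns 203–428, with its top edge at row 152. The post is at (187,288) and a vial cap at (160,115). The vial is held well.

Run:
```python
from h import *
w=snapshot("wrist")
f=lambda u,v,z:np.round(px2w(w,u/1.2,v/1.2,z),1)
print("L",f(203,265,90),"R",f(428,265,90),"T",f(315,151,90),"post",f(187,286,102),"vial",f(160,115,58))
im=w["image"]
print("rim model")
from scipy.optimize import least_squares
pts=np.array([f(*p,90)[:2] for p in[(203,265),(428,265),(315,151),(255,166),(377,168),(215,212),(418,218)]])
print(pts,least_squares(lambda c:np.hypot(*(pts-c).T)-68,[503,-401]).x)
```

```text
L [ 438.8 -392.4   90. ] R [ 572.1 -392.    90. ] T [ 504.9 -325.7   90. ] post [ 432.2 -400.6  102. ] vial [ 411.1 -307.7   58. ]
rim model
[[ 438.8 -392.4]
 [ 572.1 -392. ]
 [ 504.9 -325.7]
 [ 471.8 -333.9]
 [ 539.2 -334.8]
 [ 448.1 -360.1]
 [ 564.  -363.3]] [ 505.24125928 -394.1573217 ]
```

```bash
python3 -m handwheel '[[-1,-2.5,0.1,0,0,0,0],[-1,-2.6,0,0,0,0,0],[-1,0,0,2.5,0,0,0],[-1,0,0,2.5,0,0,0],[-1,0,0,2.5,0,0,0],[-1,0,0,2.5,0,0,0],[-1,0,0,1,0,0,0],[-1,0,0,0.6,0,0,0],[-1,0,0,0.5,0,0,0],[-1,0,0,0.4,0,0,0],[-1,0,0,0,0,0,0],[-1,0,0,0,0,0,0]]' && python3 -m handwheel '[[-0.2,0,0,0.1,0,0,0],[-0.2,0,0,0,0,0,0],[-0.2,0,0,0,0,0,0],[-0.2,0,0,0,0,0,0]]'
```

```text
time: 6.83
tool_pos: [504.6, -431.5, 67.6]
tcp_rot: [179.9, 0.1, 90.0]
ft_force: [0.4, -0.2, -0.1]
finger_gap: 24.0
grip_force: 30.1
time: 7.17
tool_pos: [504.2, -431.2, 65.7]
tcp_rot: [180.0, 0.0, 90.0]
ft_force: [0.3, 0.1, 0.1]
finger_gap: 33.6
grip_force: 0.0
```

```bash
python3 -m handwheel '[[-0.2,0,0,-0.7,0,0,0],[-0.2,0,0,-1.3,0,0,0],[-0.2,0,0,-2.5,0,0,0],[-0.2,0,0,-4,0,0,0],[0.2,0,0,-4,0,0,0],[1,2,-1.5,0,0,0,0],[1,2.5,-2,0,0,0,0],[1,2.5,-2,0,0,0,0],[1,2.5,-2,0,0,0,0],[1,2.5,-1.8,1,0,0,0],[1,0,0,0,0,0,0],[1,0,0,0,0,0,0]]'
python3 - <<'E'
from h import *
w=snapshot("wrist");save(w,"w4",scale=1.2)
print(sense()["tool_pos"],w2px(w,[411,-311,58]))
E
```

```text
time: 8.17
tool_pos: [410.0, -309.6, 180.5]
tcp_rot: [-180.0, -0.0, 90.0]
ft_force: [0.6, -0.3, 0.7]
finger_gap: 85.5
grip_force: 0.0
[ 411.3059961  -311.17976084  181.73667291] (np.float64(261.11959108647306), np.float64(195.69130083541515))
```

View pics/w4.png

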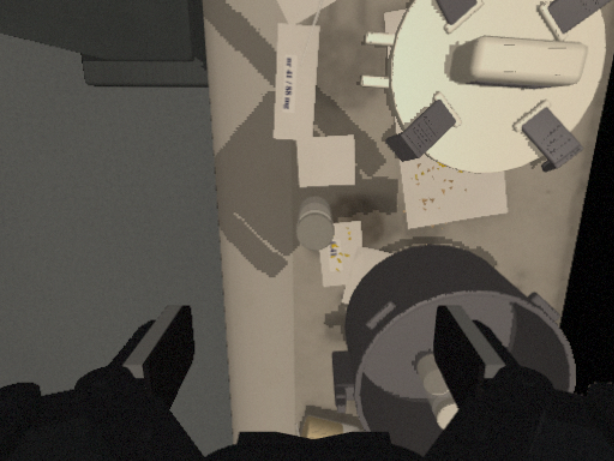

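The cap is at (262,194) in native pixels, matching the prediction, and vial 1 stands in the carrier. I'm descending and gripping.

```bash
python3 -m handwheel '[[0.4,0.1,0.1,2,0,0,0],[0.4,0,0,3,0,0,0],[0.4,0,0,3,0,0,0],[0.4,0,0,3,0,0,0],[0.4,0,0,1.8,0,0,0],[0.4,0,0,1,0,0,0],[0.4,0,0,0,0,0,0],[-1,0,0,0,0,0,0],[-1,0,0,0,0,0,0],[-1,0,0,0,0,0,0],[-1,0,0,0,0,0,0],[-1,0,0,0,0,0,0]]' 30 && python3 -m handwheel '[[-1,0,0,0,0,0,0],[-1,0,0,-1,0,0,0],[-1,0,0,-2,0,0,0],[-1,0,0,-3,0,0,0],[-1,0,0,-3,0,0,0],[-1,0,0,-3,0,0,0],[-1,0,0,-3,0,0,0],[-1,0,0,0,0,0,0],[-1,0,0,0,0,0,0]]'
```

```text
time: 9.22
tool_pos: [413.3, -311.3, 44.4]
tcp_rot: [179.8, 0.2, 90.0]
ft_force: [-1.1, -0.7, 7.3]
finger_gap: 24.1
grip_force: 29.3
time: 9.97
tool_pos: [413.3, -311.0, 195.9]
tcp_rot: [179.7, 0.2, 90.0]
ft_force: [-0.9, -0.3, -2.0]
finger_gap: 23.9
grip_force: 29.4
```

```bash
python3 -m handwheel '[[-1,-1.5,1.5,0,0,0,0],[-1,-2.5,2.5,0,0,0,0],[-1,-2.5,2.5,0,0,0,0],[-1,-2.2,2.7,0,0,0,0],[-1,0,0,2.5,0,0,0],[-1,0,0,2.5,0,0,0],[-1,0,0,2.5,0,0,0],[-1,0,0,2.5,0,0,0],[-1,0,0,1,0,0,0],[-1,0,0,0.6,0,0,0],[-1,0,0,0.5,0,0,0],[-1,0,0,0.5,0,0,0]]' && python3 -m handwheel '[[-1,0,0,0,0,0,0],[-1,0,0,0,0,0,0],[-0.2,0,0,0.1,0,0,0],[-0.2,0,0,0,0,0,0],[-0.2,0,0,0,0,0,0],[-0.2,0,0,0,0,0,0]]'
python3 -m handwheel '[[-0.2,0,0,-0.7,0,0,0],[-0.2,0,0,-1.3,0,0,0],[-0.2,0,0,-2.5,0,0,0],[-0.2,0,0,-4,0,0,0],[0.2,0,0,-4,0,0,0],[0.4,3,-0.8,0,0,0,0],[0.4,4,-1,0,0,0,0],[0.4,4,-1,0,0,0,0],[0.4,4,-1,0,0,0,0],[0.4,4,-1,0,0,0,0],[0.4,4,-1,0,0,0,0],[0.4,4,-1,0,0,0,0]]' && python3 -m handwheel '[[0.4,4,-1,0,0,0,0],[0.4,1.2,-0.9,1,0,0,0],[0.4,0,0,0,0,0,0],[0.4,0,0,0,0,0,0]]'
python3 - <<'E'
from h import *
w=snapshot("wrist");save(w,"w5",scale=1.2)
print(sense()["tool_pos"],w2px(w,[417,-72,58]))
E
```

```text
time: 10.97
tool_pos: [504.6, -397.5, 67.3]
tcp_rot: [179.9, 0.1, 90.0]
ft_force: [0.0, 0.9, 0.1]
finger_gap: 23.8
grip_force: 29.5
time: 11.47
tool_pos: [504.2, -397.1, 65.8]
tcp_rot: [180.0, 0.0, 90.0]
ft_force: [0.2, 0.2, -0.3]
finger_gap: 34.3
grip_force: 0.0
time: 12.47
tool_pos: [435.5, -125.5, 191.8]
tcp_rot: [179.9, 0.0, 90.0]
ft_force: [0.3, 0.4, 0.7]
finger_gap: 59.9
grip_force: 0.0
time: 12.8
tool_pos: [417.1, -74.5, 181.3]
tcp_rot: [179.9, 0.0, 90.1]
ft_force: [0.8, 0.3, 0.8]
finger_gap: 59.6
grip_force: 0.0
[417.59549877 -75.36735319 181.59770658] (np.float64(259.4631348128306), np.float64(190.3220769290743))
```

View pics/w5.png

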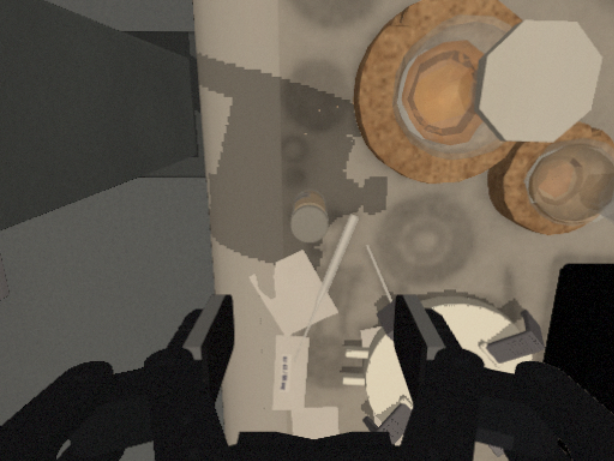

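The cap is at (257,188) in native pixels, within 2 px of the prediction, so I'm gripping it.

```bash
python3 -m handwheel '[[0.4,0.4,-0.1,2,0,0,0],[0.4,0,0,3,0,0,0],[0.4,0,0,3,0,0,0],[0.4,0,0,3,0,0,0],[0.4,0,0,1.8,0,0,0],[0.4,0,0,1,0,0,0],[0.4,0,0,0,0,0,0],[-1,0,0,0,0,0,0],[-1,0,0,0,0,0,0],[-1,0,0,0,0,0,0],[-1,0,0,0,0,0,0],[-1,0,0,0,0,0,0]]' 30 && python3 -m handwheel '[[-1,0,0,0,0,0,0],[-1,0,0,-1,0,0,0],[-1,0,0,-2,0,0,0],[-1,0,0,-3,0,0,0],[-1,0,0,-3,0,0,0],[-1,0,0,-3,0,0,0],[-1,0,0,-3,0,0,0],[-1,-2,0.5,0,0,0,0],[-1,-3.9,1.2,0,0,0,0],[-1,-3.9,1.2,0,0,0,0],[-1,-3.9,1.2,0,0,0,0],[-1,-3.9,1.2,0,0,0,0]]' && python3 -m handwheel '[[-1,-3.9,1.2,0,0,0,0],[-1,-3.9,1.2,0,0,0,0],[-1,-2.5,0.8,0,0,0,0],[-1,-1.2,0.2,0,0,0,0],[-1,0,0,0,0,0,0],[-1,0,0,0,0,0,0]]'
```

```text
time: 13.85
tool_pos: [417.5, -71.6, 44.1]
tcp_rot: [179.8, 0.1, 90.0]
ft_force: [-1.8, 0.1, 7.5]
finger_gap: 24.2
grip_force: 29.2
time: 14.85
tool_pos: [469.5, -248.8, 193.7]
tcp_rot: [179.9, 0.0, 90.0]
ft_force: [1.0, 0.2, 0.2]
finger_gap: 24.2
grip_force: 29.5
time: 15.35
tool_pos: [502.9, -362.1, 192.8]
tcp_rot: [-180.0, -0.0, 89.9]
ft_force: [0.2, 0.6, -0.7]
finger_gap: 23.6
grip_force: 29.5
```

```bash
python3 -m handwheel '[[-1,-0.1,0.1,2.5,0,0,0],[-1,0,0,2.5,0,0,0],[-1,0,0,2.5,0,0,0],[-1,0,0,2.5,0,0,0],[-1,0,0,1,0,0,0],[-1,0,0,0.6,0,0,0],[-1,0,0,0.5,0,0,0],[-1,0,0,0.5,0,0,0],[-1,0,0,0,0,0,0],[-1,0,0,0,0,0,0],[-0.2,0,0,0.1,0,0,0],[-0.2,0,0,0,0,0,0]]' && python3 -m handwheel '[[-0.2,0,0,0,0,0,0],[-0.2,0,0,0,0,0,0],[-0.2,0,0,-0.7,0,0,0],[-0.2,0,0,-1.3,0,0,0],[-0.2,0,0,-2.5,0,0,0],[-0.2,0,0,-4,0,0,0],[0.2,0,0,-4,0,0,0],[0.6,0,0,-4,0,0,0],[1,0,0,-4,0,0,0],[1,0,0,0,0,0,0],[1,0,0,0,0,0,0]]'
python3 - <<'E'
from h import *
w=snapshot("wrist");save(w,"w6",scale=1.5)
print(sense()["tool_pos"],w2px(w,[503,-398,90]))
for q in["carrier","post","lid_grip","lid_fork","tab1_pad","tab2_pad","tab3_pad","tab4_pad"]:loc(w,q)
E
```

```text
time: 16.35
tool_pos: [504.4, -363.4, 66.2]
tcp_rot: [179.9, 0.1, 90.0]
ft_force: [-0.0, 0.1, -0.7]
finger_gap: 34.5
grip_force: 0.0
time: 17.27
tool_pos: [505.6, -364.3, 276.5]
tcp_rot: [179.6, 0.3, 90.0]
ft_force: [0.4, 0.2, -1.3]
finger_gap: 85.6
grip_force: 0.0
[ 504.63283335 -363.50924065  273.19128031] (np.float64(255.87572905504598), np.float64(207.06368073403436))
12 carrier 0.57 [ 501.6 -406.8    2.5]
12 post 0.82 [ 427.2 -399.2  102.2]
12 lid_fork 0.34 [ 478.3 -250.7   36.7]
12 tab1_pad 0.52 [ 593.3 -522.    -1.7]
12 tab2_pad 0.16 [ 504.4 -434.5   50.3]
12 tab3_pad 0.72 [ 477.9 -250.9   33.1]
12 tab3_pad 0.21 [ 450.  -570.2    1.4]
12 tab4_pad 0.97 [ 564.8 -254.1   34.8]
12 tab4_pad 0.41 [ 499.7 -363.    47.9]
```

View pics/w6.png

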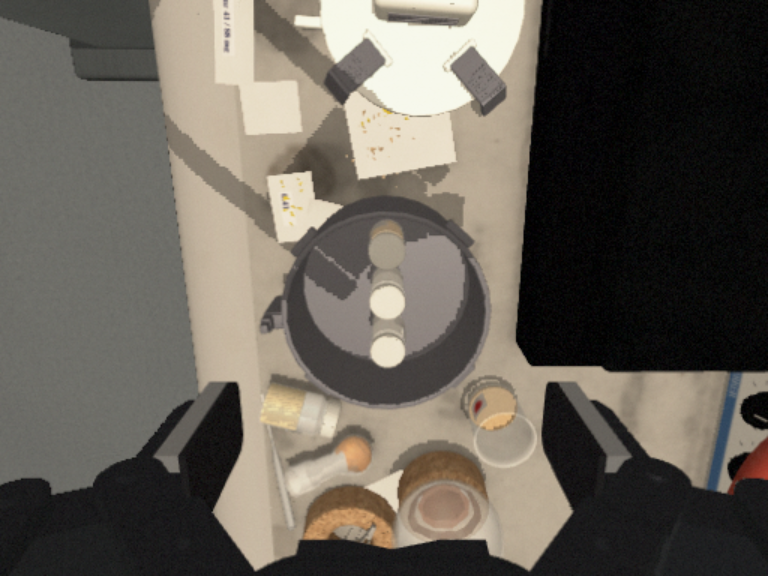

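All three vials stand upright in the carrier, with caps at (387,250), (387,300) and (387,350). I'll use these known caps to check the calibration and fit the rim.

```bash
cat > rim.py <<'E'
from h import *
from scipy.optimize import least_squares
w=snapshot("wrist");print(sense()["tool_pos"])
f=lambda u,v,z:np.round(px2w(w,u/1.5,v/1.5,z),1)
for p in[(387,250),(387,301),(387,350)]:print("cap",f(*p,80))
pts=np.array([f(*p,90)[:2] for p in[(285,308),(490,308),(388,408),(388,211),(313,245),(313,377),(465,378),(465,248)]])
r=least_squares(lambda c:np.hypot(*(pts-c[:2]).T)-c[2],[503,-401,68]);print(r.x,r.fun)
for p in[(266,322),(272,322),(268,316)]:print("post",f(*p,102))
m=trace(w,"post")
for d in m[:2]:
  ys,xs=np.nonzero(d["pixels"]);print(d["conf"],xs.min()*1.5,xs.max()*1.5,ys.min()*1.5,ys.max()*1.5)
c=w["image"][185:235,165:215,::-1];cv2.imwrite("pics/post.png",cv2.resize(c,None,fx=10,fy=10,interpolation=2))
E
python3 rim.py
```

```text
[ 503.77703114 -362.77547092  269.46144897]
cap [ 501.5 -355.7   80. ]
cap [ 501.5 -389.3   80. ]
cap [ 501.5 -423.5   80. ]
[ 502.25422932 -396.26747438   64.91590347] [-0.03090794 -0.71947168 -0.18335513  1.3515931  -0.48295243 -0.1757461
  1.05552115 -0.81468097]
post [ 428.2 -395.8  102. ]
post [ 431.8 -395.8  102. ]
post [ 429.6 -391.9  102. ]
0.87 264.0 498.0 199.5 417.0
0.21 288.0 376.5 444.0 505.5
```

View pics/post.png

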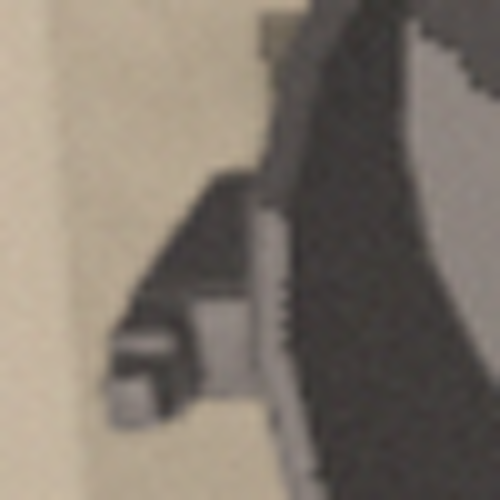

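The crop shows the post top at about (176,224) in native pixels. The settled and unsettled pictures disagree, so I'll fit the tub's silhouette in all three cameras from traced masks.

```bash
cat > fit.py <<'E'
from h import *
from scipy.optimize import minimize
th=np.linspace(0,2*np.pi,60)
def sil(s,x,y,parts):   # parts: (r,z0,z1)
    m=np.zeros((384*4,512*4),np.uint8)
    for r,z0,z1 in parts:
        P=[w2px(s,[x+r*np.cos(a),y+r*np.sin(a),z]) for z in(z0,z1) for a in th]
        h=cv2.convexHull((np.array(P)*4+2).astype(np.int32));cv2.fillConvexPoly(m,h,1)
    return m
def fit(s,q,parts,x0,y0,pick=0):
    L=trace(s,q)
    if not L:print("none");return
    m=L[pick]["pixels"].astype(np.uint8)
    c,_=cv2.findContours(m,0,2);c=max(c,key=cv2.contourArea)
    m=np.zeros_like(m);cv2.drawContours(m,[c],-1,1,-1)
    M=cv2.resize(m,(2048,1536),interpolation=0)
    def f(p):
        S=sil(s,*p,parts);return 1-(S&M).sum()/(S|M).sum()
    r=minimize(f,[x0,y0],method="Nelder-Mead",options=dict(initial_simplex=[[x0,y0],[x0+8,y0],[x0,y0+8]],xatol=.2,fatol=1e-4))
    print(s["shot"],q,round(L[pick]["conf"],2),np.round(r.x,1),"IoU",round(1-r.fun,3));return r.x
TUB=[(68,0,90)]
E
python3 - <<'E'
from fit import *
for n in("scene","side","wrist"):
    s=snapshot(n);fit(s,"carrier",TUB,503,-398)
    C=-np.array(s["R"]).T@np.array(s["t"]);print(n,np.round(C))
    fit(s,"lid_grip",[(68,7,22)],524,-208)
    for q in("post","lid_grip","lid_fork"):loc(s,q,1)
print(sense()["tool_pos"])
E
```

```text
14 carrier 0.7 [ 503.9 -400.1] IoU 0.937
scene [-407. -772.  774.]
14 lid_grip 0.71 [ 524. -208.] IoU 0.0
14 post 0.64 [ 426.9 -410.1  102.3]
14 lid_grip 0.71 [ 525.7 -210.9   43.1]
14 lid_fork 0.28 [ 502.7 -435.2   53.3]
15 carrier 0.68 [ 502.  -397.6] IoU 0.929
side [ 425. -946.  634.]
15 lid_grip 0.59 [ 526.3 -200.8] IoU 0.76
15 post 0.57 [ 426.1 -403.6  100.2]
15 lid_grip 0.76 [ 525.1 -210.8   43.1]
15 lid_fork 0.87 [ 450.8 -202.9    9.1]
16 carrier 0.63 [ 504.1 -401. ] IoU 0.957
wrist [ 505. -288.  397.]
16 lid_grip 0.74 [ 527.2 -209.2] IoU 0.913
16 post 0.96 [ 426.2 -401.1  102.9]
16 lid_fork 0.81 [ 450.5 -203.6   11.6]
[ 503.999835   -362.98338921  270.25482738]
```

The fits now agree: carrier at about (503.5,-400), lid at about (525.5,-209) with yaw about -4°. I'm turning the tool 86° so it closes across the grip bar, and moving over the lid.

```bash
python3 -m handwheel '[[1,0,0,0,0,0,-0.12],[1,0,0,0,0,0,-0.12],[1,0,0,0,0,0,-0.12],[1,0,0,0,0,0,-0.12],[1,0,0,0,0,0,-0.12],[1,0,0,0,0,0,-0.12],[1,0,0,0,0,0,-0.12],[1,0,0,0,0,0,-0.12],[1,0,0,0,0,0,-0.12],[1,0,0,0,0,0,-0.12],[1,0,0,0,0,0,-0.12],[1,0,0,0,0,0,-0.12]]' && python3 -m handwheel '[[1,0,0,0,0,0,-0.06],[1,-0.2,3.1,0,0,0,0],[1,-0.2,3.1,1.5,0,0,0],[1,-0.2,3.1,1.5,0,0,0],[1,-0.2,3.1,2,0,0,0],[1,-0.2,3.1,2,0,0,0],[1,0,0,0,0,0,0],[1,0,0,0,0,0,0],[1,0,0,0,0,0,0]]'
python3 - <<'E'
from fit import *
w=snapshot("wrist");save(w,"w7",scale=1.3)
print(sense()["tool_pos"],sense()["tcp_rot"])
fit(w,"lid_grip",[(68,7,22)],525,-209)
for n in("wrist","side"):
  s=snapshot(n)
  for q in("lid_grip","lid_fork","tab1_pad","tab2_pad","tab3_pad","tab4_pad"):loc(s,q,2)
for p in[(525,-209,66),(525+31*.998,-209-31*.07,66),(525-31*.998,-209+31*.07,66),(450,-204,11)]:print(np.round(np.array(w2px(w,p))*1.3))
E
```

```text
time: 19.72
tool_pos: [504.0, -363.0, 270.3]
tcp_rot: [180.0, 0.0, 172.8]
ft_force: [-0.1, 0.2, -0.2]
finger_gap: 85.2
grip_force: 0.0
time: 20.47
tool_pos: [525.2, -209.4, 200.9]
tcp_rot: [-180.0, 0.0, 176.0]
ft_force: [-0.7, -0.4, 0.6]
finger_gap: 85.4
grip_force: 0.0
[ 525.43476103 -210.06162516  201.42477223] [-1.79937252e+02  8.73383612e-02  1.75930507e+02]
17 lid_grip 0.64 [ 527.5 -209.3] IoU 0.899
18 lid_grip 0.65 [ 526.1 -209.5   44.6]
18 lid_fork 0.75 [ 450.2 -202.9   13.7]
18 lid_fork 0.64 [ 502.1 -404.7    1.2]
18 tab1_pad 0.76 [ 568.7 -167.9   34.2]
18 tab1_pad 0.5 [ 481.4 -252.5   36.3]
18 tab2_pad 0.9 [ 487.9 -162.    32.6]
18 tab3_pad 0.69 [ 481.4 -251.1   33.7]
18 tab4_pad 0.69 [ 567.7 -254.6   31.1]
19 lid_grip 0.62 [ 525.8 -210.    47.6]
19 lid_fork 0.97 [ 451.4 -204.5   11.2]
19 tab1_pad 0.49 [ 573.9 -170.7   32.8]
19 tab2_pad 0.65 [ 488.2 -167.8   33.8]
19 tab3_pad 0.48 [ 481.3 -248.6   32.6]
[339. 243.]
[339. 290.]
[339. 192.]
[339. 114.]
```

View pics/w7.png

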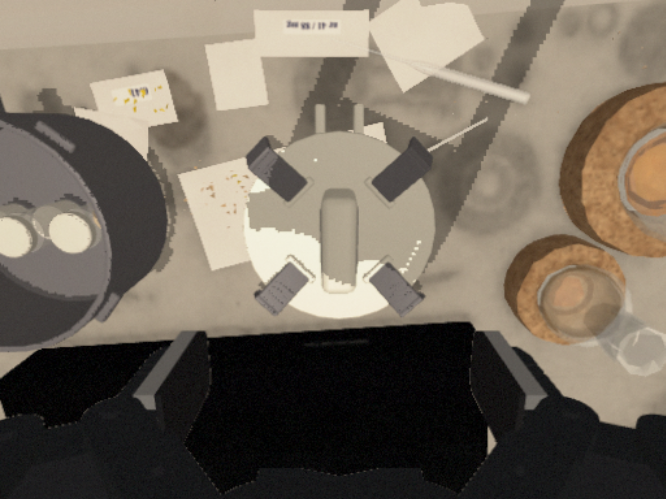

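The bar spans rows 190–292 at column 339, which matches the prediction, and the fork is at (339,118). The alignment is good, so I'm descending to grip.

```bash
python3 -m handwheel '[[0.5,0,0,2.5,0,0,0],[0.5,0,0,3,0,0,0],[0.5,0,0,3,0,0,0],[0.5,0,0,3,0,0,0],[0.5,0,0,2,0,0,0],[0.5,0,0,1,0,0,0],[0.5,0,0,0.5,0,0,0],[0.5,0,0,0,0,0,0],[0.5,0,0,0,0,0,0]]' 60 && python3 -m handwheel '[[-1,0,0,0,0,0,0],[-1,0,0,0,0,0,0],[-1,0,0,0,0,0,0],[-1,0,0,0,0,0,0],[-1,0,0,0,0,0,0],[-1,0,0,0,0,0,0],[-1,0,0,0,0,0,0]]'
```

```text
time: 22.02
tool_pos: [525.9, -209.5, 51.6]
tcp_rot: [-180.0, 0.1, 175.9]
ft_force: [0.0, 0.6, 0.5]
finger_gap: 64.2
grip_force: 0.0
time: 22.6
tool_pos: [525.9, -209.5, 51.6]
tcp_rot: [-180.0, 0.1, 175.9]
ft_force: [0.3, 0.3, 5.4]
finger_gap: 21.1
grip_force: 60.4
```

```bash
python3 -m handwheel '[[-1,0,0,-0.5,0,0,0],[-1,0,0,-1.5,0,0,0],[-1,0,0,-3,0,0,0],[-1,0,0,-4,0,0,0],[-1,0,0,-4,0,0,0],[-1,0,0,-4,0,0,0],[-1,-0.7,-2,0,0,0,0],[-1,-1.4,-4,0,0,0,0],[-1,-1.4,-4,0,0,0,0],[-1,-1.4,-4,0,0,0,0],[-1,-1.4,-4,0,0,0,0],[-1,0,-0.7,0,0,0,0]]' && python3 -m handwheel '[[-1,0,0,0,0,0,0],[-1,0,0,0,0,0,0],[-1,0,0,0,0,0,0]]'
python3 - <<'E'
from fit import *
st=sense();print(st["tool_pos"],st["tcp_rot"],st["finger_gap"])
for i in range(2):
  w=snapshot("wrist")
  for q in("post","lid_fork","lid_grip"):loc(w,q,2)
for n in("scene","side"):
  s=snapshot(n);fit(s,"carrier",TUB,503,-400)
  for q in("post","lid_fork","lid_grip"):loc(s,q,2)
save(w,"w8")
c=w["image"][100:384,100:420,::-1];cv2.imwrite("pics/w8c.png",cv2.resize(c,None,fx=2,fy=2,interpolation=2))
E
```

```text
time: 23.6
tool_pos: [572.9, -402.8, 217.1]
tcp_rot: [-180.0, -0.2, 175.7]
ft_force: [-0.2, 0.0, -2.5]
finger_gap: 21.2
grip_force: 59.7
time: 23.85
tool_pos: [573.7, -396.1, 220.2]
tcp_rot: [179.9, -0.0, 176.0]
ft_force: [-0.5, 0.4, -2.0]
finger_gap: 21.4
grip_force: 59.7
[ 573.74068711 -396.08684381  220.24515118] [ 1.79949699e+02 -2.33850324e-02  1.75977422e+02] 21.401412054597106
20 lid_grip 0.74 [ 572.5 -395.9  212.7]
21 post 0.69 [ 501.8 -360.8   47.9]
21 lid_fork 0.47 [ 4.534e+02 -5.708e+02 -4.000e-01]
22 carrier 0.62 [ 502.8 -402.9] IoU 0.955
22 post 0.6 [ 424.6 -406.6  104.2]
22 post 0.22 [ 527.6 -434.1  205.7]
22 lid_fork 0.58 [ 499.  -388.9  179.8]
22 lid_fork 0.33 [ 428.  -406.3  104. ]
22 lid_grip 0.86 [ 574.4 -393.9  210. ]
23 carrier 0.6 [ 502.  -398.8] IoU 0.933
23 post 0.96 [ 426.6 -407.4  101.1]
23 post 0.62 [ 506.7 -360.2   50.1]
23 lid_grip 0.56 [ 572.6 -395.8  211.9]
```

View pics/w8.png

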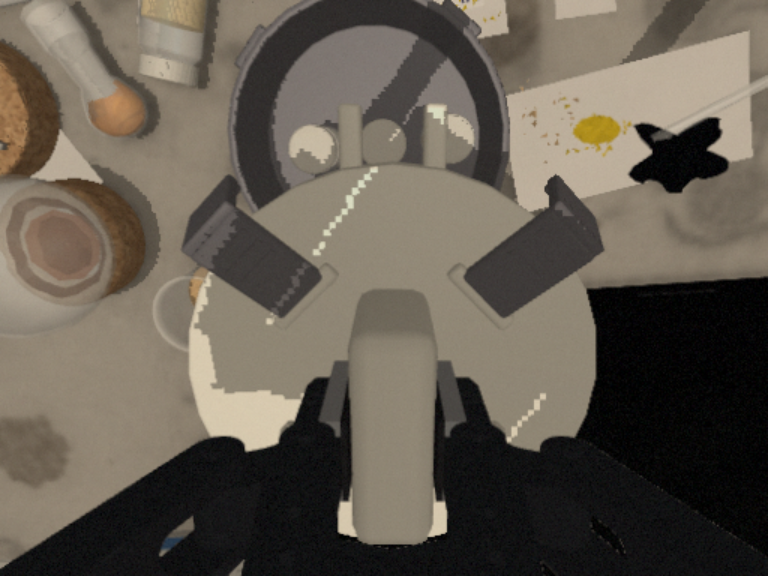

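The lid is held straight. The rim spans columns 231–508, and the post lies just out of view at the top. I'm shifting 30 mm toward the robot to bring it in.

```bash
python3 -m handwheel '[[-1,1.5,0,0,0,0,0],[-1,1.5,0,0,0,0,0],[-1,0,0,0,0,0,0],[-1,0,0,0,0,0,0],[-1,0,0,0,0,0,0]]'
python3 - <<'E'
from fit import *
st=sense();print(st["tool_pos"],st["tcp_rot"])
for i in range(3):
  w=snapshot("wrist")
  for q in("post","lid_grip","lid_fork"):loc(w,q,2)
p=np.array(w2px(w,[426,-405,102]));print("post px",p, "fork",w2px(w,[467,-391,185]))
# lug/rim dark segmentation: dark pixels -> radial profile around model rim
g=cv2.cvtColor(w["image"],cv2.COLOR_RGB2GRAY)
u,v=p.astype(int)
c=w["image"][max(0,v-60):v+130,max(0,u-130):u+130,::-1];print("crop org",max(0,u-130),max(0,v-60))
cv2.imwrite("pics/w9.png",cv2.resize(c,None,fx=3,fy=3,interpolation=2))
for d in trace(w,"post")[:2]:
  ys,xs=np.nonzero(d["pixels"]);print(d["conf"],xs.min(),xs.max(),ys.min(),ys.max())
E
```

```text
time: 25.17
tool_pos: [544.2, -395.3, 220.5]
tcp_rot: [-180.0, 0.0, 175.9]
ft_force: [0.3, 0.4, -2.3]
finger_gap: 21.4
grip_force: 59.7
[ 544.18855391 -395.27368304  220.52986636] [-1.79991649e+02  3.31333126e-02  1.75932462e+02]
24 post 0.83 [ 423.9 -401.3  105.8]
24 lid_grip 0.65 [ 546.  -394.5  213.6]
25 post 0.73 [ 424.9 -400.2  101.2]
25 lid_grip 0.76 [ 542.4 -394.1  211. ]
26 post 0.73 [ 425.5 -400.3  102.8]
26 post 0.27 [ 427.5 -512.6    4.9]
26 lid_grip 0.89 [ 544.4 -394.5  214.8]
26 lid_fork 0.51 [ 505.9 -347.   203.5]
post px [231.71513285  19.02410759] fork (np.float64(256.49837765209975), np.float64(81.59512399789271))
crop org 101 0
0.91 157 338 17 143
0.27 310 401 117 210
```

View pics/w9.png

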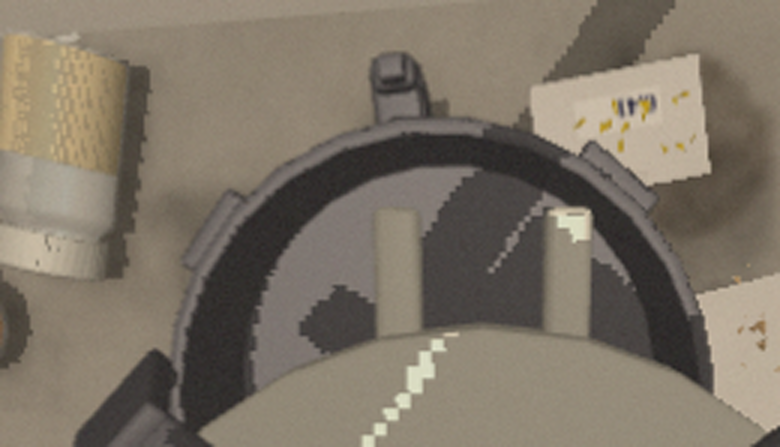

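The post top is at (392,70) in the crop, the rim spans columns 178–710 with its top at row 118, and the lugs are at (215,230) and (620,178).

Run:
```python
from h import *
from scipy.optimize import least_squares
w=snapshot("wrist")
f=lambda u,v,z:px2w(w,u/3+101,v/3,z)
ps=f(392,70,102)
P=np.array([f(*p,90)[:2] for p in[(172,350),(712,345),(440,118),(300,163),(240,210),(190,275),(540,130),(670,222),(700,290),(360,130)]])
for fn in(lambda c:np.hypot(*(P-c[:2]).T)-68,):
  r=least_squares(fn,[503,-400],loss="soft_l1");print(r.x,np.round(r.fun,1))
r2=least_squares(lambda c:np.hypot(*(P-c[:2]).T)-c[2],[503,-400,68],loss="soft_l1");print(r2.x)
c=r.x;print("post",ps,np.hypot(*(ps[:2]-c)),np.degrees(np.arctan2(*(c-ps[:2])[::-1])))
for l in[(215,230),(620,178)]:
  q=f(*l,86)[:2]-c;print("lug ang",np.degrees(np.arctan2(q[1],q[0])),np.hypot(*q))
g=[f(u,v,185) for u,v in((398,208),(570,208))];print("prong tips",g)
```

```text
[ 504.27328177 -400.06249138] [ 0.4 -0.8 -0.4 -1.1 -0.4  1.2  0.8  1.8  0.1 -0.2]
[ 504.81937066 -400.09199482   68.4341942 ]
post [ 428.30157298 -405.32131684  102.        ] 76.15350144046573 3.9597456110642426
lug ang -132.30444211035783 70.09776085108844
lug ang 139.06644887783446 69.04878839914552
prong tips [array([ 461.01935531, -400.766507  ,  185.        ]), array([ 462.76450088, -375.42216994,  185.        ])]
```

Carrier at (504.3,-400.1) with yaw 3.7°. The lid needs a +7.8° turn; then I'll shift over it and lower part of the way.

```bash
python3 -m handwheel '[[-1,0,0,0,0,0,-0.068],[-1,0,0,0,0,0,-0.068],[-1,2,-0.1,0,0,0,0],[-1,2,-0.1,0,0,0,0],[-1,0,0,2,0,0,0],[-1,0,0,2,0,0,0],[-1,0,0,1.4,0,0,0],[-1,0,0,0,0,0,0],[-1,0,0,0,0,0,0],[-1,0,0,0,0,0,0],[-1,0,0,0,0,0,0]]'
python3 - <<'E'
from h import *
st=sense();print(st["tool_pos"],st["tcp_rot"],st["ft_force"])
for n in("wrist","scene","side"):
  w=snapshot(n)
  for q in("post","lid_grip","lid_fork","lid_seat"):loc(w,q,1)
E
```

```text
time: 26.78
tool_pos: [505.0, -400.4, 168.0]
tcp_rot: [-179.9, 0.1, -176.2]
ft_force: [-0.7, 0.5, -1.5]
finger_gap: 21.3
grip_force: 59.7
[ 504.97829375 -400.3516783   168.00036128] [-1.79898498e+02  9.66268154e-02 -1.76249858e+02] [-0.66807925  0.4966871  -1.46426908]
28 post 0.74 [ 424.7 -398.   104. ]
28 lid_grip 0.73 [ 505.1 -399.5  161.2]
29 post 0.73 [ 427.5 -406.5  105.1]
29 lid_grip 0.74 [ 503.9 -398.6  156.2]
29 lid_fork 0.96 [ 428.7 -403.1  126. ]
29 lid_seat 0.68 [ 508.3 -402.1  121.9]
30 post 0.68 [ 426.5 -406.4   99.9]
30 lid_grip 0.87 [ 505.6 -400.6  157.3]
30 lid_fork 0.73 [ 429.5 -404.4  125.4]
30 lid_seat 0.79 [ 506.4 -396.6  122.4]
```

```bash
python3 -m handwheel '[[-1,0.1,-0.05,0.6,0,0,0],[-1,0,0,0.6,0,0,0],[-1,0,0,0.6,0,0,0],[-1,0,0,0.4,0,0,0],[-1,0,0,0,0,0,0],[-1,0,0,0,0,0,0]]' && python3 -m handwheel '[[-1,0,0,0.3,0,0,0],[-1,0,0,0.2,0,0,0],[-1,0,0,0,0,0,0]]' && python3 -m handwheel '[[-1,0,0,0.3,0,0,0],[-1,0,0,0,0,0,0],[-1,0,0,0,0,0,0]]'
```

```text
time: 28.03
tool_pos: [502.8, -400.0, 143.5]
tcp_rot: [179.9, -0.1, -176.3]
ft_force: [-0.1, -0.1, -2.0]
finger_gap: 21.5
grip_force: 59.8
time: 28.28
tool_pos: [503.0, -400.3, 138.9]
tcp_rot: [180.0, -0.0, -176.3]
ft_force: [0.2, -0.7, -2.6]
finger_gap: 21.0
grip_force: 59.8
time: 28.53
tool_pos: [503.0, -400.2, 136.1]
tcp_rot: [180.0, -0.0, -176.3]
ft_force: [0.5, -0.4, -2.4]
finger_gap: 20.9
grip_force: 59.8
```

```bash
python3 -m handwheel '[[-1,0,0,0.15,0,0,0],[-1,0,0,0,0,0,0],[-1,0,0,0,0,0,0]]' && python3 -m handwheel '[[-1,0,0,0.15,0,0,0],[-1,0,0,0,0,0,0],[-1,0,0,0,0,0,0]]'
python3 - <<'E'
from h import *
for n in("wrist","scene","side"):
  w=snapshot(n)
  for q in("post","lid_grip","lid_fork","lid_seat","tab1_pad","tab2_pad","tab3_pad","tab4_pad"):loc(w,q,1)
E
```

```text
time: 28.78
tool_pos: [503.2, -400.4, 134.8]
tcp_rot: [-180.0, 0.0, -176.3]
ft_force: [0.1, 0.3, -1.7]
finger_gap: 21.0
grip_force: 59.8
time: 29.03
tool_pos: [503.3, -400.6, 134.6]
tcp_rot: [-180.0, 0.0, -176.3]
ft_force: [-2.5, 3.4, 5.6]
finger_gap: 21.1
grip_force: 60.8
31 post 0.65 [ 424.3 -400.1  103.1]
31 lid_grip 0.62 [ 506.  -401.2  127.1]
31 lid_fork 0.51 [ 424.  -398.5  103.2]
31 tab2_pad 0.87 [ 459.2 -359.2  117. ]
31 tab3_pad 0.75 [ 462.8 -446.7  116.8]
31 tab4_pad 0.73 [ 5.948e+02 -5.237e+02  4.000e-01]
32 lid_grip 0.7 [ 501.5 -400.7  124.4]
32 lid_fork 0.69 [ 427.7 -404.5   94.2]
32 tab1_pad 0.75 [ 429.5 -405.1   93.5]
32 tab2_pad 0.74 [ 505.8 -404.2   87.6]
32 tab3_pad 0.55 [ 460.8 -444.8  117.3]
32 tab4_pad 0.71 [ 503.6 -401.7   -5.7]
33 post 0.98 [ 424.2 -409.4  101.7]
33 lid_grip 0.63 [ 503.7 -399.2  129.2]
33 lid_fork 0.95 [ 428.8 -404.8   93. ]
33 lid_seat 0.95 [ 504.  -400.3   93. ]
33 tab1_pad 0.38 [ 544.  -354.9  119.3]
33 tab2_pad 0.67 [ 458.8 -361.4  119.7]
33 tab3_pad 0.7 [ 466.2 -442.2  115.6]
33 tab4_pad 0.58 [ 503.2 -400.4    1.5]
```

The lid makes contact at exactly the home height. I'm seating it with a slight press, then releasing and rising.

```bash
python3 -m handwheel '[[-1,0,0,0.1,0,0,0],[-1,0,0,0,0,0,0],[-1,0,0,0,0,0,0]]' && python3 -m handwheel '[[0.2,0,0,0,0,0,0],[0.2,0,0,0,0,0,0],[0.2,0,0,0,0,0,0],[0.2,0,0,0,0,0,0],[0.2,0,0,0,0,0,0],[0.2,0,0,-1,0,0,0],[0.2,0,0,-3,0,0,0],[0.2,0,0,-3,0,0,0],[-1,0,0,-3,0,0,0],[-1,0,0,-3,0,0,0],[-1,0,0,0,0,0,0],[-1,0,0,0,0,0,0]]'
python3 - <<'E'
from h import *
print(sense()["tool_pos"])
for n in("wrist","scene","side"):
  w=snapshot(n)
  for q in("lid_grip","lid_fork","lid_seat","tab1_pad","tab2_pad","tab3_pad","tab4_pad"):loc(w,q,1)
E
```

```text
time: 30.63
tool_pos: [503.4, -400.7, 134.6]
tcp_rot: [-179.9, 0.1, -176.3]
ft_force: [-4.9, 4.4, 12.4]
finger_gap: 21.2
grip_force: 61.7
time: 31.63
tool_pos: [504.3, -401.4, 266.4]
tcp_rot: [-179.7, 0.2, -176.3]
ft_force: [0.4, -0.3, -0.4]
finger_gap: 2.8
grip_force: 0.0
[ 504.31168525 -401.39206209  266.3859397 ]
34 lid_grip 0.84 [ 503.1 -403.   127.2]
34 lid_fork 0.62 [ 428.1 -406.    95.6]
34 lid_seat 0.58 [ 460.7 -356.   116.4]
34 tab1_pad 0.62 [ 540.7 -351.2  117. ]
34 tab2_pad 0.75 [ 460.6 -357.3  114.9]
34 tab3_pad 0.89 [ 462.7 -446.3  117.6]
34 tab4_pad 0.85 [ 552.3 -438.8  115.9]
35 lid_grip 0.87 [ 502.5 -398.7  125.9]
35 lid_fork 0.95 [ 429.6 -405.1   94.6]
35 lid_seat 0.97 [ 506.3 -406.9   86.9]
35 tab1_pad 0.64 [ 452.3 -567.8    2. ]
35 tab2_pad 0.51 [ 505.8 -405.    88.8]
35 tab3_pad 0.62 [ 460.9 -447.   117.4]
35 tab4_pad 0.41 [ 548.5 -439.3  118.9]
36 lid_grip 0.93 [ 504.3 -398.7  128.2]
36 lid_fork 0.6 [ 430.  -403.9   94. ]
36 lid_seat 0.65 [ 504.5 -400.    86.7]
36 tab1_pad 0.53 [ 545.3 -356.2  117.2]
36 tab2_pad 0.51 [ 457.1 -360.9  120.3]
36 tab3_pad 0.56 [ 466.1 -444.4  114.8]
36 tab4_pad 0.67 [ 551.2 -438.6  119.4]
```

```bash
python3 -m handwheel '[[-1,-2.2,2.2,0,0,0,0],[-1,-2.2,2.2,0,0,0,0],[-1,0,0,3,0,0,0],[-1,0,0,3,0,0,0],[-1,0,0,3,0,0,0],[-1,0,0,2,0,0,0],[-1,0,0,0,0,0,0],[-1,0,0,0,0,0,0],[-1,0,0,0,0,0,0]]' && python3 -m handwheel '[[-1,0,0,0.4,0,0,0],[-1,0,0,0.4,0,0,0],[-1,0,0,0.4,0,0,0],[-1,0,0,0,0,0,0]]' && python3 -m handwheel '[[-1,0,0,0.4,0,0,0],[-1,0,0,0,0,0,0],[-1,0,0,0,0,0,0]]'
```

```text
time: 33.58
tool_pos: [544.9, -354.2, 154.2]
tcp_rot: [-179.9, 0.1, -176.3]
ft_force: [-0.4, -0.7, 0.1]
finger_gap: -0.3
grip_force: 0.0
time: 33.92
tool_pos: [544.0, -353.5, 139.8]
tcp_rot: [180.0, -0.0, -176.3]
ft_force: [-0.8, 0.9, -0.3]
finger_gap: 0.3
grip_force: 0.0
time: 34.17
tool_pos: [544.7, -353.5, 136.8]
tcp_rot: [-180.0, 0.1, -176.3]
ft_force: [0.8, 1.3, 2.7]
finger_gap: -0.1
grip_force: 1.1
```

Contact begins at about 137, as expected. I'm pressing on in small steps.

```bash
for i in 1 2 3; do python3 -m handwheel '[[-1,0,0,0.2,0,0,0],[-1,0,0,0.2,0,0,0],[-1,0,0,0,0,0,0]]' | grep -E "tool_pos|ft_force"; done
```

```text
tool_pos: [545.2, -353.3, 133.0]
ft_force: [1.9, 2.3, 4.6]
tool_pos: [545.2, -353.5, 129.0]
ft_force: [1.2, 1.3, 3.1]
tool_pos: [545.3, -353.7, 126.3]
ft_force: [-0.1, 3.6, 10.6]
```

```bash
python3 -m handwheel '[[-1,0,0,0.2,0,0,0],[-1,0,0,0,0,0,0]]' | grep -E "tool_pos|ft_force"
```

```text
tool_pos: [545.4, -353.8, 126.1]
ft_force: [-4.2, 7.3, 22.2]
```

The tab bottoms out at 126, so the tip is at 109 with the tab flat, at 22 N. On to tab 2.

```bash
python3 -m handwheel '[[-1,0,0,-1,0,0,0],[-1,0,0,-2,0,0,0],[-1,0,0,-2,0,0,0],[-1,2.2,0,0,0,0,0],[-1,2.2,0,0,0,0,0],[-1,2.2,0,0,0,0,0],[-1,2.2,0,0,0,0,0],[-1,0,0,1.5,0,0,0],[-1,0,0,1.5,0,0,0],[-1,0,0,0.5,0,0,0],[-1,0,0,0,0,0,0],[-1,0,0,0,0,0,0]]' && for i in 1 2 3; do python3 -m handwheel '[[-1,0,0,0.2,0,0,0],[-1,0,0,0.2,0,0,0],[-1,0,0,0,0,0,0]]' | grep -E "tool_pos|ft_force"; done
```

```text
time: 36.08
tool_pos: [456.3, -359.3, 137.3]
tcp_rot: [180.0, -0.0, -176.3]
ft_force: [-0.2, -0.3, 0.1]
finger_gap: -0.0
grip_force: 0.0
tool_pos: [457.0, -359.6, 134.0]
ft_force: [0.4, -1.0, 2.5]
tool_pos: [456.4, -359.2, 129.6]
ft_force: [-1.5, 1.7, 3.4]
tool_pos: [456.5, -359.4, 126.4]
ft_force: [-3.1, 4.6, 6.4]
```

```bash
python3 -m handwheel '[[-1,0,0,0.2,0,0,0],[-1,0,0,0,0,0,0]]' | grep -E "tool_pos|ft_force"; python3 -m handwheel '[[-1,0,0,0.1,0,0,0],[-1,0,0,0,0,0,0]]' | grep -E "tool_pos|ft_force"
```

```text
tool_pos: [456.7, -359.4, 126.1]
ft_force: [-8.7, 7.3, 21.0]
tool_pos: [456.7, -359.5, 125.9]
ft_force: [-11.6, 9.8, 27.5]
```

```bash
python3 -m handwheel '[[-1,0,0,-1,0,0,0],[-1,0,0,-2,0,0,0],[-1,0,0,-2,0,0,0],[-1,0,-2.2,0,0,0,0],[-1,0,-2.2,0,0,0,0],[-1,0,-2.2,0,0,0,0],[-1,0,-2.2,0,0,0,0],[-1,0,0,1.5,0,0,0],[-1,0,0,1.5,0,0,0],[-1,0,0,0.5,0,0,0],[-1,0,0,0,0,0,0],[-1,0,0,0,0,0,0]]' && for i in 1 2 3; do python3 -m handwheel '[[-1,0,0,0.2,0,0,0],[-1,0,0,0.2,0,0,0],[-1,0,0,0,0,0,0]]' | grep -E "tool_pos|ft_force"; done;  python3 -m handwheel '[[-1,0,0,0.2,0,0,0],[-1,0,0,0,0,0,0]]' | grep -E "tool_pos|ft_force"
```

```text
time: 38.17
tool_pos: [462.1, -446.8, 137.3]
tcp_rot: [180.0, -0.0, -176.3]
ft_force: [-0.2, 0.1, -0.9]
finger_gap: -0.2
grip_force: 0.0
tool_pos: [462.6, -447.3, 134.1]
ft_force: [0.6, -0.4, 2.9]
tool_pos: [462.0, -447.9, 130.2]
ft_force: [-2.1, -1.6, 5.3]
tool_pos: [462.1, -448.1, 126.5]
ft_force: [-2.3, -2.1, 4.6]
tool_pos: [462.2, -448.3, 126.2]
ft_force: [-6.8, 1.3, 14.7]
```

```bash
python3 -m handwheel '[[-1,0,0,0.1,0,0,0],[-1,0,0,0,0,0,0]]' | grep -E "tool_pos|ft_force"; python3 -m handwheel '[[-1,0,0,-1,0,0,0],[-1,0,0,-2,0,0,0],[-1,0,0,-2,0,0,0],[-1,-2.2,0,0,0,0,0],[-1,-2.2,0,0,0,0,0],[-1,-2.2,0,0,0,0,0],[-1,-2.2,0,0,0,0,0],[-1,0,0,1.5,0,0,0],[-1,0,0,1.5,0,0,0],[-1,0,0,0.5,0,0,0],[-1,0,0,0,0,0,0],[-1,0,0,0,0,0,0]]' && for i in 1 2 3; do python3 -m handwheel '[[-1,0,0,0.2,0,0,0],[-1,0,0,0.2,0,0,0],[-1,0,0,0,0,0,0]]' | grep -E "tool_pos|ft_force"; done;  python3 -m handwheel '[[-1,0,0,0.2,0,0,0],[-1,0,0,0,0,0,0]]' | grep -E "tool_pos|ft_force"
```

```text
tool_pos: [462.2, -448.4, 126.0]
ft_force: [-8.9, 3.3, 20.0]
time: 40.25
tool_pos: [548.5, -441.2, 136.2]
tcp_rot: [179.9, -0.1, -176.3]
ft_force: [0.3, -0.2, 1.4]
finger_gap: 0.0
grip_force: 0.0
tool_pos: [549.7, -441.9, 133.8]
ft_force: [-0.0, -0.3, 2.4]
tool_pos: [550.3, -442.3, 130.3]
ft_force: [-0.2, -1.5, 4.4]
tool_pos: [550.6, -442.6, 126.6]
ft_force: [1.9, -1.6, 4.1]
tool_pos: [550.7, -442.6, 126.3]
ft_force: [-3.5, 0.6, 14.6]
```

```bash
python3 -m handwheel '[[-1,0,0,0.1,0,0,0],[-1,0,0,0,0,0,0]]' | grep -E "tool_pos|ft_force"; python3 -m handwheel '[[-1,0,0,-1,0,0,0],[-1,0,0,-2,0,0,0],[-1,0,0,-3,0,0,0],[-1,0,0,-4,0,0,0],[-1,0,0,-4,0,0,0],[-1,-2,2,0,0,0,0],[-1,-2,2,0,0,0,0],[-1,0,0,0,0,0,0],[-1,0,0,0,0,0,0],[-1,0,0,0,0,0,0]]'
python3 - <<'E'
from h import *
for n in("wrist","scene","side"):
  w=snapshot(n)
  for q in("lid_grip","lid_fork","lid_seat","tab1_pad","tab2_pad","tab3_pad","tab4_pad","beaker","vial_powder","flask_pear"):loc(w,q,1)
E
```

```text
tool_pos: [550.7, -442.6, 126.3]
ft_force: [-5.0, 1.9, 19.1]
time: 42.17
tool_pos: [586.8, -398.6, 261.4]
tcp_rot: [180.0, -0.1, -176.2]
ft_force: [-0.8, -0.3, -0.9]
finger_gap: 0.1
grip_force: 0.0
37 lid_grip 0.65 [ 505.  -400.2  129.8]
37 lid_fork 0.23 [ 552.2 -440.9  107.3]
37 tab1_pad 0.61 [ 546.  -352.8  107.9]
37 tab2_pad 0.63 [ 456.2 -358.4  109.8]
37 tab3_pad 0.94 [ 461.1 -449.2  111.1]
37 tab4_pad 0.78 [ 555.  -442.9  107.7]
37 beaker 0.89 [ 591.5 -523.5   -2. ]
37 flask_pear 0.77 [ 451.4 -570.1   -3.5]
38 lid_grip 0.6 [ 501.4 -397.9  124.3]
38 lid_fork 0.97 [ 428.5 -403.6   95.1]
38 lid_seat 0.93 [ 506.6 -402.9   90.1]
38 tab1_pad 0.45 [ 545.7 -356.3  109.1]
38 tab2_pad 0.49 [ 454.8 -360.2  109.8]
38 tab3_pad 0.54 [ 461.9 -448.4  112.3]
38 tab4_pad 0.44 [ 551.2 -442.3  114.8]
38 beaker 0.71 [ 5.951e+02 -5.166e+02 -5.000e-01]
38 vial_powder 0.53 [ 431.6 -513.    -0.6]
38 flask_pear 0.55 [ 449.2 -564.9    3.6]
39 lid_grip 0.96 [ 506.2 -400.3  129.4]
39 lid_fork 0.86 [ 427.2 -404.6   91.9]
39 lid_seat 0.82 [ 508.9 -401.1   90. ]
39 tab1_pad 0.58 [ 547.3 -352.8  107.7]
39 tab2_pad 0.65 [ 455.4 -362.2  112.8]
39 tab3_pad 0.68 [ 4.278e+02 -5.115e+02  1.000e-01]
39 tab4_pad 0.53 [ 550.9 -439.4  112. ]
39 vial_powder 0.62 [ 464.8 -446.8  107.9]
39 flask_pear 0.95 [ 447.5 -569.9   -3.8]
```

```bash
python3 -c "
from bench import hand_in
print(hand_in())"
```

```text
the job is handed in; nothing more can be done
None
```

The job is handed in: the three front vials (the fourth was absent) stand upright in the carrier, the lid is home with its fork over the index post, all four tabs were pressed to their end stops, and the beaker and two lying glass pieces were not touched.

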